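Make up two bench kits

ROBOT

A 6-joint arm with a two-finger parallel gripper is mounted at the origin on a cart in front of the work surface, level with it; the furniture and walls round the work are solid. World frame = base frame: x ahead of the robot, y to its left, z up, the work surface at z = 0. Lengths are in m, angles in rad, forces in N, time in s.
With the tool pointing down it reaches from about 0.35 to 0.775 m from the base axis. Payload 5.5 kg.
Tool frame: the origin (TCP) lies on the centre line of the jaws, within the pads' length; the fingertips stand ahead of it and the grasp point (between the pads) lies 6 mm ahead of it (r.tcp_to_tips is the z of the fingertips in the tool frame, in m); z points along the fingers, y is the line along which they close (so a half turn about z gives the same grasp; the last joint's range is limited). The gripper opens to 85 mm and grips with 20 to 120 N. Pads are 22 mm wide; open, the fingers measure 114 mm over their backs; the gripper's body (76 mm by 85 mm) begins 54 mm behind the grasp point. The pads swing forward as they close: fully open they stand 13 mm farther back than shut.
Start: joints at [-1.253, 0.313, 0.046, 1.304, 0, 1.431], TCP at [0.254, -0.516, 0.229] pointing down, gripper open.
Joint ranges: [-2.76, 2.76], [-0.86, 1.69], [-1.03, 1.26], [-2.2, 2.34], [-1.47, 1.5], [-3.14, 3.14]. Speed limits (rad/s): [2.57, 2.57, 3.14, 3.14, 3.14, 3.14].

INTERFACE

Orientations are given as a unit quaternion [w, x, y, z].
In Python, from station import r gives the robot as it stands. The module is installed in compiled form; this text tells all that it offers.
- The arm moves only by the tool send_rows, never from a script. Its argument "targets" is a list of rows, each an object with "slide": the shift along the tool's x, y, z as a fraction of full scale, a list of three; "angular": the turn, a rotation vector about the tool's x, y, z as a fraction of full scale, a list of three. A call has 1 to 20 rows; each row is the pose to reach, as a shift and turn from the pose commanded when the call began, along the tool's axes at that moment, turning the shorter way round; what a row does not reach only later rows make up. Full scale, the value 1, is 15 cm for a shift and pi rad for a turn. A row lasts 1/8 s, in which the tool goes at most 62.5 mm and 10.7 degrees, less where a joint would pass 70% of its speed; a pose out of reach is approached as far as the arm can. A call with a number of a shift or a turn outside -1 to 1 is refused whole. A call with a gripper value outside its range is refused whole. "fingers" is the closure, from -1 (fully open) to 1 (shut), set as the call begins (left out, the last holds). The fingers move at their own pace and stop on an object; "newtons" is the grip in N (left out, the last holds). Time passes only in rows, so rows that repeat a pose let the fingers close. It gives the time, the measured TCP pose, the force, the opening and the grip force at its end, in the units of the state.
- r.read_state(): the state, without advancing time (a new reading comes with each control period).
- r.read_camera(name): name is "scene" or "top"; returns a dict with "frame" (420x560x3 uint8, red, green, blue), "z_map" (420x560 float32, m along the optical axis (not along the pixel's ray), 0 where there is no reading), "fx", "fy", "cx", "cy" (pixels), "R" (3x3) and "t" (3): a world point X has camera coordinates R X + t. Camera axes: x right, y down, z forward; pixel columns grow to the right and rows downward; lengths in m; the calibration is good to about 2 mm. A picture is of the moment at which its call begins.
- r.finish_job(): hands the job in; it is judged then, once.
Trained networks look in a picture, given as the dict that the camera call returned (one of the last four; its "shot" number tells which), for a name from the list of things; names that differ only in an ending like _2 or _b are one class to them, and where a whole thing is asked for, a point or a joint stands for the part that bears it (a point fixed in the world has none). Each returns a list of dicts, best first, with "conf" (0 to 1); they miss things now and then, are a little off and sometimes report something else, mostly with a low value. They report only what shows in the picture. A call takes as long as a camera call.
- r.look_for(picture, query): "bbox" ([left, top, right, bottom] in pixels, round what is visible of it).
- r.masks_of(picture, query): "pixels" (420x560 bool, what is visible of it) and "bbox" ([left, top, right, bottom] in pixels, round what is visible of it).
- r.tip_of(picture, query): "centre" ([column, row] in pixels: a listed point, or the origin of a listed thing).
The state is a dict: "time_s": time; "q": joint angles; "joint_vel": joint speeds; "tau": joint torques, N m; "eef_pos": TCP position; "eef_rot": TCP orientation; "contact_force": force on the tool from outside, world axes, zero at the start; "wrist_torque": the same for the moment, N m; "gripper_width": finger opening in m; "finger_force": force on a finger pad.
Only numpy, scipy, OpenCV 4.12 (cv2) and the standard library are available. Lean on these libraries where they do the work, as an engineer would, in place of code of your own. Each camera call takes 0.05 s, during which the arm holds its last target. There are 200 camera calls.

TASK

Make up the two kits from the parts on the right of the bench. The short tray gets one jig block in its rectangular pocket and the brass test weight in its round pocket; the long tray gets the other jig block in its wide rectangular pocket, the copper hot bar in its long narrow pocket and the flux bottle in its round pocket, every part sitting flat on the floor of its pocket, the same way up as it started. Leave the black connector box and the red-lidded jar where they are.

Things in the scene. Friction and masses are not known exactly. Their poses are not given: they have to be found in the camera images.
- tray_short: shorter grey plastic kit tray, fixed, 76 x 146 x 9 mm, length along y, yaw within 13 degrees. Origin: centre of underside, on the bench. Pockets are 6 mm deep (floor 3 mm above the bench), all at x = 0: rectangular 64 (x) x 84 (y) mm centred at y = -25 mm; round, 44 mm diameter, centred at y = +45 mm. Left of the parts; the two trays swap places
- tray_long: longer grey plastic kit tray, fixed, 76 x 270 x 9 mm, length along y, yaw within 13 degrees. Origin: centre of underside, on the bench. Pockets are 6 mm deep (floor 3 mm above the bench), all at x = 0: wide rectangular 64 (x) x 84 (y) mm at y = -87 mm; long narrow 48 x 108 mm at y = +15 mm; round, 54 mm diameter, at y = +102 mm. Left of the parts; the two trays swap places
- jig_block_1: milled light-grey aluminium jig block, 40 (x) x 60 (y) x 34 mm: 24 mm high block with a 10 mm rail on top along its +x edge and two small dowels; 0.19 kg; grip across its 40 mm width (closing along x) on the lower 24 mm. Two alike: either may go into either tray. Origin: centre of the underside, z up; rail upward, any yaw
- jig_block_2: milled light-grey aluminium jig block, 40 (x) x 60 (y) x 34 mm: 24 mm high block with a 10 mm rail on top along its +x edge and two small dowels; 0.19 kg; grip across its 40 mm width (closing along x) on the lower 24 mm. Two alike: either may go into either tray. Origin: centre of the underside, z up; rail upward, any yaw
- hot_bar: copper-coloured hot bar lying flat, 21 (x) x 85 (y) x 22 (z) mm; its solid body spans x = -8 to +10 mm and is 16 mm high, above that only a thin blade; grip it across its width (closing along its x) on the lower 16 mm; 0.12 kg. Origin: middle of the underside, y along its length, z up
- test_weight: small brass test weight standing upright: cylinder 22 mm in diameter and 25 mm high with a 12 mm knob on top, 36 mm high in all; 0.1 kg. Origin: centre of the underside, z up
- flux_bottle: small amber flux bottle with a black pointed cap standing upright: body 29 mm in diameter, 68 mm high in all (body to 52 mm); 0.025 kg. Origin: centre of the underside, z up
- conn_box: bystander, not for the kits: loose black box with a white cover, 44 x 62 x 30 mm, lying among the parts. Origin: centre of the underside
- fuse_jar: bystander, not for the kits: loose grey jar with a red lid, 42 mm in diameter, 52 mm high, standing to the right of the parts. Origin: centre of the underside

How it is judged:
By the outcome, as a careful person would: the job done as asked, in the order asked, and still so for the second after the job is handed in, with the robot touching nothing.
It also fails if it takes over 122 s, if anything falls off the work surface, if the arm or the gripper's body presses on something with over 40 N, if the wrist force passes 120 N, or if a joint passes its speed limit or range.

## Working session

There is one attempt and no reset: what is moved stays moved. The work goes in short steps, Python scripts to look and compute and a tool call to move; the robot and the scene stay as the last step left them, time stands still between calls to the robot, and variables do not carry over. Pictures are saved under pics/ and viewed, at most 14 in all, crops included, and the job is handed in when it is done.

Besides the shell and the picture viewer there is one more tool, called after "Call:" as a command line: name --argument value ..., lists and objects as JSON in quotes. send_rows: Moves the arm, as the interface text tells. Shift numbers are shares of 15 cm and turn numbers shares of pi rad, none past 1 either way. Its arguments: {"type":"object","properties":{"targets":{"type":"array","items":{"type":"object","properties":{"slide":{"type":"array","items":{"type":"number","minimum":-1,"maximum":1}},"angular":{"type":"array","items":{"type":"number","minimum":-1,"maximum":1}}}}},"fingers":{"type":"number"},"newtons":{"type":"number"}},"required":["targets"]}

```bash
mkdir -p pics
cat > look.py <<'E'
from station import r
import cv2, numpy as np, pickle
for n in ["scene","top"]:
    p=r.read_camera(n)
    cv2.imwrite(f"pics/{n}0.png",cv2.cvtColor(p["frame"],cv2.COLOR_RGB2BGR))
    pickle.dump(p,open(f"{n}0.pkl","wb"))
    print(n,p["fx"],p["cx"],p["cy"],(-p["R"].T@p["t"]).round(3),p["R"].round(3).tolist())
    for q in ["tray_short","tray_long","jig_block_1","hot_bar","test_weight","flux_bottle","conn_box","fuse_jar"]:
        for m in r.masks_of(p,q)[:3]:
            ys,xs=np.nonzero(m["pixels"]); z=p["z_map"][ys,xs]; k=z>0
            P=np.c_[(xs-p["cx"])/p["fx"]*z,(ys-p["cy"])/p["fy"]*z,z][k]; W=(P-p["t"])@p["R"]
            (c,s,a)=cv2.minAreaRect((W[:,:2]*1000).astype(np.float32))
            print(q,round(m["conf"],2),m["bbox"],len(W),"rect mm",np.round(c),np.round(s),round(a,1),"z",np.percentile(W[:,2],[5,50,95]).round(3))
s=r.read_state(); print(s, r.tcp_to_tips)
E
python3 look.py
```

```text
scene 493.2501946367693 283.58298265120214 208.16580640959288 [-0.23  -0.998  0.591] [[0.742, -0.671, -0.006], [-0.31, -0.334, -0.89], [0.595, 0.662, -0.456]]
tray_short 0.74 [210.2, 156.7, 249.8, 181.1] 561 rect mm [607. 187.] [178.  93.] 80.0 z [-0.003  0.002  0.007]
tray_long 0.69 [144.5, 165.1, 224.1, 200.6] 1161 rect mm [435. 175.] [ 82. 276.] 7.6 z [-0.002  0.002  0.007]
jig_block_1 0.59 [345.3, 216.9, 370.0, 245.0] 461 rect mm [ 591. -363.] [108.  46.] 14.9 z [0.004 0.021 0.032]
hot_bar 0.79 [255.3, 225.4, 294.9, 232.8] 353 rect mm [ 448. -217.] [60. 86.] 46.8 z [-0.     0.012  0.02 ]
test_weight 0.29 [394.1, 237.5, 415.3, 267.8] 537 rect mm [ 592. -484.] [134.  42.] 32.5 z [0.003 0.034 0.051]
flux_bottle 0.68 [305.2, 236.9, 318.6, 263.5] 302 rect mm [ 459. -330.] [121.  29.] 38.6 z [0.002 0.028 0.052]
conn_box 0.83 [230.2, 201.6, 247.9, 221.6] 293 rect mm [431. -97.] [64. 41.] 51.6 z [0.004 0.023 0.027]
fuse_jar 0.92 [395.3, 239.6, 417.5, 266.3] 536 rect mm [ 572. -497.] [86. 41.] 32.1 z [0.003 0.034 0.051]
top 492.2626966805428 277.0160107998944 206.6653364671354 [ 0.23  -0.
[... 1164 characters left out ...]
0.9, 'q': array([-1.25256458e+00,  3.13183727e-01,  4.61074670e-02,  1.30358288e+00,
       -2.02124196e-05,  1.43119877e+00]), 'joint_vel': array([ 0.0009998 , -0.00044697,  0.00040508, -0.00146521, -0.0009215 ,
       -0.00048137]), 'tau': array([ 6.91215228e-04, -4.80446398e+01,  2.98813695e+01, -4.62236702e-07,
       -2.09932173e-04, -5.74277863e-06]), 'eef_pos': array([ 0.25415447, -0.51583874,  0.22883551]), 'eef_rot': array([ 6.92192387e-05,  9.73913254e-01,  2.26920624e-01, -3.94770129e-06]), 'contact_force': array([ 0.31721713, -0.01190027, -1.11217194]), 'wrist_torque': array([-0.03257996,  0.0321422 ,  0.07471903]), 'finger_force': 0.0, 'gripper_width': 0.08541568390441771} 0.025
```

```bash
cat > ortho.py <<'E'
import cv2, numpy as np, pickle, sys
# orthographic-ish rectified view at plane z0: 1 px = 1 mm ; row = 700-x, col = 350-y(mm)
p=pickle.load(open("top0.pkl","rb"))
def rect(x0,x1,y0,y1,z,s):
    X,Y=np.meshgrid(np.arange(x1,x0,-1/s),np.arange(y1,y0,-1/s),indexing="ij")
    C=(np.stack([X,Y,0*X+z],-1)/1000)@p["R"].T+p["t"]
    u=C[...,0]/C[...,2]*p["fx"]+p["cx"];v=C[...,1]/C[...,2]*p["fy"]+p["cy"]
    return cv2.cvtColor(cv2.remap(p["frame"],u.astype(np.float32),v.astype(np.float32),cv2.INTER_CUBIC),cv2.COLOR_RGB2BGR)
def grid(im,x1,y1,s):
    h,w=im.shape[:2]
    for m in range(0,3000,50):
        c=int((y1-(y1//50*50-m))*s)
        if 0<=c<w: cv2.line(im,(c,0),(c,4),(0,0,255),1); cv2.putText(im,str(y1//50*50-m),(c,12),0,.35,(0,0,255))
        q=int((x1-(x1//50*50-m))*s)
        if 0<=q<h: cv2.line(im,(0,q),(6,q),(0,0,255),1); cv2.putText(im,str(x1//50*50-m),(6,q),0,.35,(0,0,255))
    return im
cv2.imwrite("pics/trays.png",grid(rect(380,660,20,340,9,2.1),660,340,2.1))
cv2.imwrite("pics/parts.png",grid(rect(370,650,-560,-60,15,1.6),650,-60,1.6))
E
python3 ortho.py
```

```text
(no output)
```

View pics/trays.png

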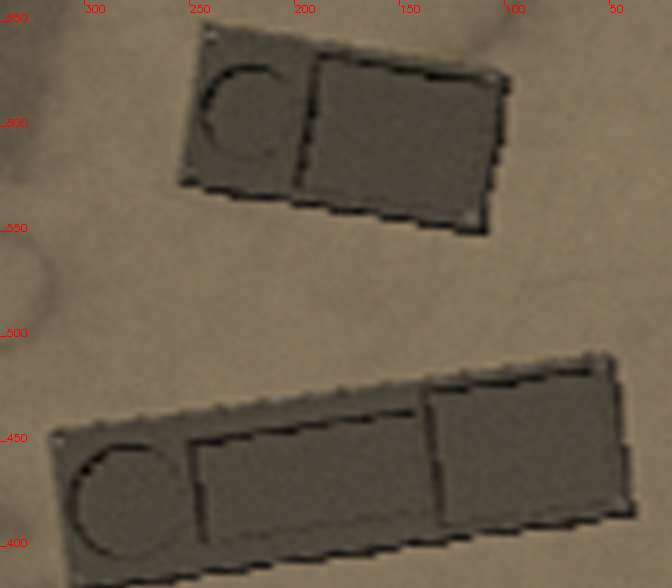

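View pics/parts.png

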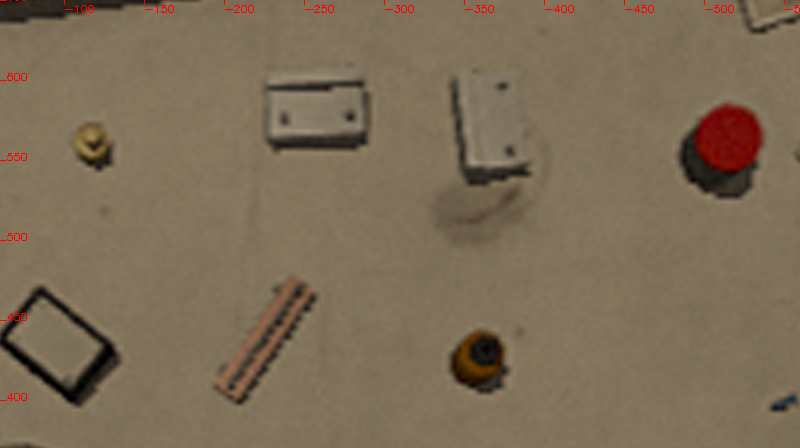

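View pics/scene0.png

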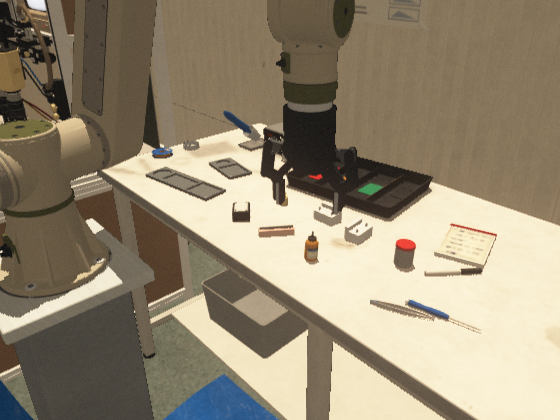

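The top view shows both round pockets at the +y (left) end; long tray near (437,177), short near (602,176). In parts.png (z=15 mm plane) the weight is at px (92,143), the blocks at (316,113) and (490,125), the bar at (267,340), the bottle at (478,362), the box at (60,345) and the jar at (725,140). Next I fit the exact poses with silhouette models.

```bash
cat > fit.py <<'E'
from station import r
import cv2, numpy as np
from scipy.optimize import minimize
def box(x0,x1,y0,y1,h): return np.array([[x,y,z] for x in (x0,x1) for y in (y0,y1) for z in (0,h)])/1000
def cyl(*rz):
    a=np.linspace(0,2*np.pi,24,endpoint=False)
    return np.vstack([np.c_[R*np.cos(a),R*np.sin(a),0*a+z] for R,z in rz])/1000
M={"tray_short":[box(-38,38,-73,73,9)],"tray_long":[box(-38,38,-135,135,9)],
 "jig":[box(-20,20,-30,30,24),box(8,20,-30,30,34)],"hot_bar":[box(-8,10,-42.5,42.5,16),box(-2,2,-42.5,42.5,22)],
 "test_weight":[cyl((11,0),(11,25)),cyl((6,25),(6,36))],"flux_bottle":[cyl((14.5,0),(14.5,45),(7,52),(3,68))],
 "conn_box":[box(-22,22,-31,31,30)],"fuse_jar":[cyl((21,0),(21,52))]}
def fit(p,name,mask,g,S=8,z0=0.):
    g=np.array(g,float); ys,xs=np.nonzero(mask); u0,v0=xs.min()-12,ys.min()-12; w,h=xs.max()+12-u0,ys.max()+12-v0
    m=cv2.resize(mask[v0:v0+h,u0:u0+w].astype(np.uint8),None,fx=S,fy=S,interpolation=cv2.INTER_NEAREST)
    h,w=m.shape
    def cost(q):
        c,s=np.cos(q[2]),np.sin(q[2]); im=np.zeros((h,w),np.uint8)
        for V in M[name]:
            W=V@np.array([[c,s,0],[-s,c,0],[0,0,1]])+[q[0],q[1],z0]
            C=W@p["R"].T+p["t"]; uv=C[:,:2]/C[:,2:]*[p["fx"],p["fy"]]+[p["cx"],p["cy"]]
            cv2.fillConvexPoly(im,cv2.convexHull((((uv-[u0,v0]+.5)*S)*16).astype(np.int32)),1,shift=4)
        return 1-(im&m).sum()/(im|m).sum()
    best=min((minimize(cost,g+d,method="Nelder-Mead",options=dict(initial_simplex=g+d+np.array([[0,0,0],[.012,0,0],[0,.012,0],[0,0,.15]]))) for d in ([0,0,0],[.006,-.006,.1],[-.006,.006,-.1])),key=lambda o:o.fun)
    return best.x,1-best.fun
G={"tray_short":("tray_short",.6,.176,-.16),"tray_long":("tray_long",.437,.177,.13),"jig1":("jig",.585,-.258,0),"jig2":("jig",.57,-.37,1.7),
 "hot_bar":("hot_bar",.44,-.222,1.1),"test_weight":("test_weight",.56,-.12,0),"flux_bottle":("flux_bottle",.42,-.36,0),"conn_box":("conn_box",.438,-.093,.8),"fuse_jar":("fuse_jar",.565,-.51,0)}
def run(names=G,cams=("top","scene"),G=G):
    for cam in cams:
        p=r.read_camera(cam); cv2.imwrite(f"pics/last_{cam}.png",cv2.cvtColor(p["frame"],cv2.COLOR_RGB2BGR))
        for n in names:
            k,*g=G[n]; C=p["R"]@[g[0],g[1],.012]+p["t"]; uv=C[:2]/C[2]*p["fx"]+[p["cx"],p["cy"]]
            for m in r.masks_of(p,"jig_block_1" if k=="jig" else k):
                b=m["bbox"]
                if b[0]-6<uv[0]<b[2]+6 and b[1]-6<uv[1]<b[3]+6 and m["pixels"].sum()>30:
                    q,i=fit(p,k,m["pixels"],g); print(cam,n,"conf",round(m["conf"],2),"xy mm",(q[:2]*1000).round(1),"yaw",round(np.degrees(q[2]),1),"iou",round(i,2)); break
        
if __name__=="__main__":
    run()
    p=r.read_camera("top"); z=p["z_map"]; v,u=np.indices(z.shape)
    W=(np.stack([(u-p["cx"])/p["fx"]*z,(v-p["cy"])/p["fy"]*z,z],-1)-p["t"])@p["R"]
    for y in range(-560,320,40):
        k=(abs(W[...,1]*1000-y)<20)&(W[...,0]>.5)&(W[...,0]<.9)&(W[...,2]>.02)&(z>0)
        xs=W[...,0][k]; kk=xs>.615
        print(y,"min x of things beyond .615:",xs[kk].min().round(3) if kk.any() else None,"max z",W[...,2][k][kk].max().round(3) if kk.any() else None)
E
python3 fit.py
```

```text
top jig1 conf 0.81 xy mm [ 582.6 -258. ] yaw 4.0 iou 0.93
top jig2 conf 0.57 xy mm [ 574.2 -367.8] yaw 96.3 iou 0.93
top hot_bar conf 0.71 xy mm [ 438.3 -226.6] yaw 54.3 iou 0.88
top test_weight conf 0.6 xy mm [ 561.3 -118.3] yaw 4.3 iou 0.9
top flux_bottle conf 0.42 xy mm [ 425.  -355.2] yaw 4.6 iou 0.91
top conn_box conf 0.68 xy mm [435.  -96.8] yaw 138.8 iou 0.92
top fuse_jar conf 0.74 xy mm [ 556.4 -508.6] yaw -0.3 iou 0.91
scene tray_short conf 0.97 xy mm [597.1 172.8] yaw -9.8 iou 0.95
scene tray_long conf 0.74 xy mm [432.2 175.4] yaw 8.2 iou 0.93
scene jig1 conf 0.85 xy mm [ 578.9 -258.9] yaw -9.1 iou 0.76
scene jig2 conf 0.76 xy mm [ 570.7 -367.3] yaw 98.6 iou 0.94
scene hot_bar conf 0.69 xy mm [ 437.  -227.3] yaw 55.5 iou 0.91
scene test_weight conf 0.45 xy mm [ 557.6 -122.4] yaw 7.0 iou 0.37
scene flux_bottle conf 0.51 xy mm [ 423.  -358.4] yaw 7.8 iou 0.85
scene fuse_jar conf 0.64 xy mm [ 554.6 -507.1] yaw 9.8 iou 0.88
-560 min x of things beyond .615: 0.717 max z 0.022
-520 min x of things beyond .615: None max z None
-480 min x of things beyond .615: None max z None
-440
[... 260 characters left out ...]
x of things beyond .615: 0.669 max z 0.043
-200 min x of things beyond .615: 0.662 max z 0.042
-160 min x of things beyond .615: 0.657 max z 0.042
-120 min x of things beyond .615: 0.651 max z 0.045
-80 min x of things beyond .615: 0.646 max z 0.043
-40 min x of things beyond .615: 0.643 max z 0.042
0 min x of things beyond .615: 0.714 max z 0.045
40 min x of things beyond .615: None max z None
80 min x of things beyond .615: 0.778 max z 0.076
120 min x of things beyond .615: 0.77 max z 0.094
160 min x of things beyond .615: 0.767 max z 0.095
200 min x of things beyond .615: 0.779 max z 0.094
240 min x of things beyond .615: 0.78 max z 0.095
280 min x of things beyond .615: 0.668 max z 0.152
```

```bash
cat > plan.py <<'E'
from station import r
import numpy as np, math, sys
def cur():
    s=r.read_state(); w,x,y,z=s["eef_rot"]
    return [*(s["eef_pos"]*1000),math.degrees(math.atan2(2*(x*y+w*z),1-2*(y*y+z*z)))]
def plan(way,start=None,settle=2):
    p=np.array(start or cur()); print("from",p.round(1))
    for q in way:
        q=np.array(q,float); n=1
        while 1:
            P=p.copy(); out=[]
            for i in range(n):
                d=(q-P)/(n-i); a=math.radians(P[3]); c,s=math.cos(a),math.sin(a)
                sl=np.array([d[0]*c+d[1]*s,d[0]*s-d[1]*c,-d[2]])/150; t=-d[3]/180
                rows=math.ceil(max(np.linalg.norm(d[:3])/62.5,abs(d[3])/10.7))+(settle if i==n-1 else 0)
                out.append((sl.round(3).tolist(),round(t,3),rows)); P=P+d
            if all(max(map(abs,o[0]))<=1 and o[2]<=20 for o in out): break
            n+=1
        for o in out: print("  ->",q,"slide",o[0],"ang_z",o[1],"rows",o[2])
        p=q
E
python3 - <<'E'
from plan import *
p=r.read_camera("scene"); z=p["z_map"]; v,u=np.indices(z.shape)
W=(np.stack([(u-p["cx"])/p["fx"]*z,(v-p["cy"])/p["fy"]*z,z],-1)-p["t"])@p["R"]
t=r.read_state()["eef_pos"]; k=(z>0)&(np.hypot(W[...,0]-t[0],W[...,1]-t[1])<.07)&(W[...,2]>.1)
print("tips z-tcp mm",((np.sort(W[...,2][k])[:6]-t[2])*1000).round(1))
plan([(581,-258,100,90),(581,-258,33,90)])
plan([(581,-258,130,90),(593.7,149.4,130,80.2),(593.7,149.4,37,80.2)],[581,-258,33,90])
E
```

```text
tips z-tcp mm [13.6 14.5 14.7 14.9 15.  15.2]
from [ 254.1 -515.8  228.8   26.2]
  -> [ 581. -258.  100.   90.] slide [0.905, -0.193, 0.286] ang_z -0.118 rows 3
  -> [ 581. -258.  100.   90.] slide [0.913, 0.148, 0.286] ang_z -0.118 rows 3
  -> [ 581. -258.  100.   90.] slide [0.797, 0.469, 0.286] ang_z -0.118 rows 5
  -> [ 581. -258.   33.   90.] slide [0.0, 0.0, 0.447] ang_z -0.0 rows 4
from [ 581 -258   33   90]
  -> [ 581. -258.  130.   90.] slide [0.0, 0.0, -0.647] ang_z -0.0 rows 4
  -> [593.7 149.4 130.   80.2] slide [0.905, 0.028, -0.0] ang_z 0.018 rows 3
  -> [593.7 149.4 130.   80.2] slide [0.905, -0.023, -0.0] ang_z 0.018 rows 3
  -> [593.7 149.4 130.   80.2] slide [0.903, -0.075, -0.0] ang_z 0.018 rows 5
  -> [593.7 149.4  37.   80.2] slide [0.0, 0.0, 0.62] ang_z -0.0 rows 4
```

Call:
send_rows --targets '[{"slide": [0.905,-0.193,0.286],"angular": [0,0,-0.118]},{"slide": [0.905,-0.193,0.286],"angular": [0,0,-0.118]},{"slide": [0.905,-0.193,0.286],"angular": [0,0,-0.118]}]' --fingers -1 --newtons 40

```text
time_s: 2.38
eef_pos: [0.3646, -0.4272, 0.1847]
eef_rot: [-0.001, 0.915, 0.404, 0.0]
contact_force: [-1.4, -1.0, -0.2]
gripper_width: 0.0855
finger_force: 0.0
```

Call:
send_rows --targets '[{"slide": [0.913,0.148,0.286],"angular": [0,0,-0.118]},{"slide": [0.913,0.148,0.286],"angular": [0,0,-0.118]},{"slide": [0.913,0.148,0.286],"angular": [0,0,-0.118]}]'

```text
time_s: 2.75
eef_pos: [0.4735, -0.3419, 0.142]
eef_rot: [-0.001, 0.825, 0.565, -0.0]
contact_force: [-0.5, 0.6, -0.1]
gripper_width: 0.0852
finger_force: 0.0
```

Call:
send_rows --targets '[{"slide": [0.797,0.469,0.286],"angular": [0,0,-0.118]},{"slide": [0.797,0.469,0.286],"angular": [0,0,-0.118]},{"slide": [0.797,0.469,0.286],"angular": [0,0,-0.118]},{"slide": [0.797,0.469,0.286],"angular": [0,0,-0.118]},{"slide": [0.797,0.469,0.286],"angular": [0,0,-0.118]}]'

```text
time_s: 3.38
eef_pos: [0.5804, -0.2595, 0.1007]
eef_rot: [0.0, 0.708, 0.706, -0.0]
contact_force: [0.2, -0.1, -0.6]
gripper_width: 0.0851
finger_force: 0.0
```

Run:
```python
from plan import *
import cv2
print(cur())
p=r.read_camera("scene"); z=p["z_map"]; t=r.read_state()["eef_pos"]
C=p["R"]@t+p["t"]; u=C[:2]/C[2]*p["fx"]+[p["cx"],p["cy"]]
v0,u0=int(u[1])-55,int(u[0])-60; print("tcp px",u,"crop origin",u0,v0)
f=p["frame"][v0:v0+100,u0:u0+120].copy()
im=cv2.cvtColor(cv2.resize(f,None,fx=5,fy=5,interpolation=cv2.INTER_CUBIC),cv2.COLOR_RGB2BGR)
for d in (0,-.012,-.025,-.038):
  for sx in (-.057,.057):
    c=p["R"]@(t+[sx,0,d])+p["t"]; q=c[:2]/c[2]*p["fx"]+[p["cx"],p["cy"]]
    cv2.circle(im,tuple(int(a) for a in ((q-[u0,v0]+.5)*5)),2,(0,0,255) if d!=-.025 else (0,255,0),-1)
cv2.imwrite("pics/a1.png",cv2.convertScaleAbs(im,alpha=1.5))
```

```text
[np.float64(580.3614560972813), np.float64(-259.5450278003135), np.float64(100.74329477866466), 89.77562612969054]
tcp px [328.44615306 182.64175543] crop origin 268 127
```

View pics/a1.png

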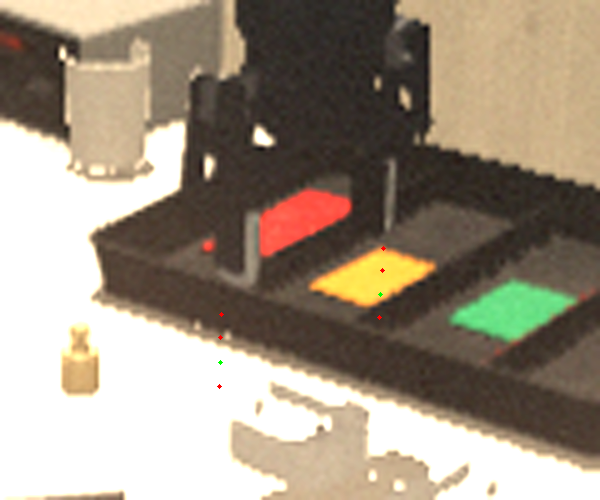

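The crop shows the open fingers, with tips near px (238,283) and (370,228). That is about 12 mm behind the projected TCP, where I expected them ahead of it. Lowering to z=33 is safe either way, so I'll do that and check there.

Call:
send_rows --targets '[{"slide": [0.01,0.004,0.2],"angular": [0,0,0]},{"slide": [0.01,0.004,0.35],"angular": [0,0,0]},{"slide": [0.01,0.004,0.45],"angular": [0,0,0]},{"slide": [0.01,0.004,0.45],"angular": [0,0,0]}]'

```text
time_s: 3.92
eef_pos: [0.5804, -0.2571, 0.0319]
eef_rot: [-0.001, 0.708, 0.706, -0.0]
contact_force: [1.0, -0.1, 0.5]
gripper_width: 0.0855
finger_force: 0.0
```

```bash
cat > tips.py <<'E'
from plan import *
import cv2,sys
p=r.read_camera("scene"); z=p["z_map"]; t=r.read_state()["eef_pos"]; print(cur(),r.read_state()["gripper_width"])
C=p["R"]@t+p["t"]; u=C[:2]/C[2]*p["fx"]+[p["cx"],p["cy"]]
v0,u0=int(u[1])-65,int(u[0])-60; print("tcp in crop",(u-[u0,v0]+.5)*5)
f=p["frame"][v0:v0+100,u0:u0+120].copy()
cv2.imwrite("pics/%s.png"%sys.argv[1],cv2.convertScaleAbs(cv2.cvtColor(cv2.resize(f,None,fx=5,fy=5,interpolation=cv2.INTER_CUBIC),cv2.COLOR_RGB2BGR),alpha=1.5))
E
python3 tips.py a2
```

```text
[np.float64(581.2185472488949), np.float64(-257.2960058311988), np.float64(32.89332666781858), 89.87118242596354] 0.08520757778311099
tcp in crop [302.59532812 328.51180426]
```

View pics/a2.png

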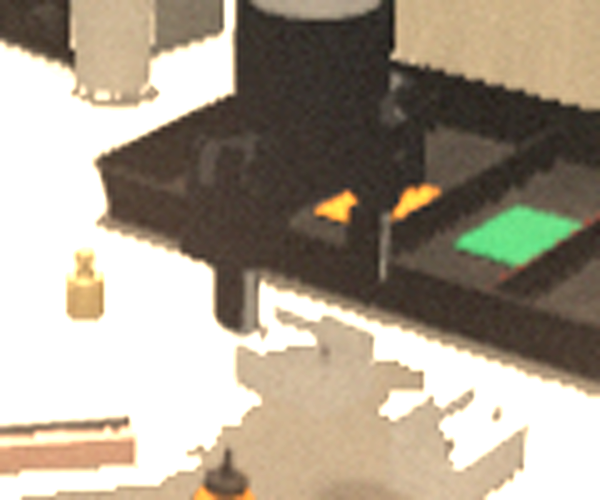

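Call:
send_rows --targets '[{"slide": [0,0,0]},{"slide": [0,0,0]},{"slide": [0,0,0]},{"slide": [0,0,0]},{"slide": [0,0,0]},{"slide": [0,0,0]}]' --fingers 0.2 --newtons 40

```text
invalid input at $.targets[0]: expected keys slide, angular
```

```bash
python3 tips.py a3
```

```text
[np.float64(581.8004993890539), np.float64(-257.3793704489275), np.float64(33.48909302458676), 89.89331490545518] 0.08542157490257395
tcp in crop [303.56390075 332.14054816]
```

View pics/a3.png

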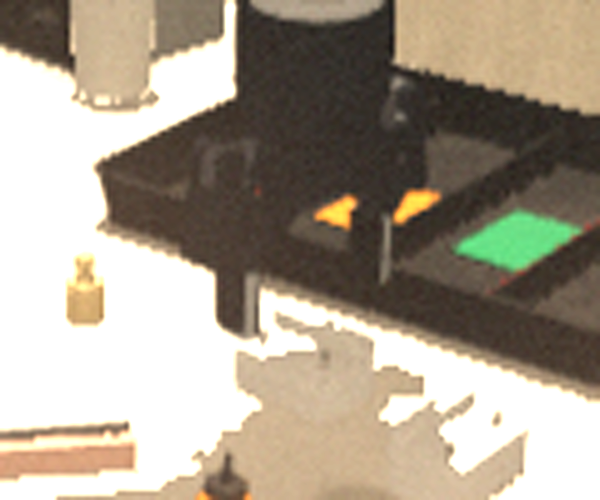

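That call was refused because the angular key was missing, so the picture is unchanged: fingers open, tips near (240,330) and (370,280). Retrying the close with complete rows.

Call:
send_rows --targets '[{"slide": [0,0,0],"angular": [0,0,0]},{"slide": [0,0,0],"angular": [0,0,0]},{"slide": [0,0,0],"angular": [0,0,0]},{"slide": [0,0,0],"angular": [0,0,0]},{"slide": [0,0,0],"angular": [0,0,0]},{"slide": [0,0,0],"angular": [0,0,0]}]' --fingers 0.2 --newtons 40

```text
time_s: 4.78
eef_pos: [0.5816, -0.2566, 0.0325]
eef_rot: [-0.0, 0.707, 0.707, -0.0]
contact_force: [-0.6, 0.5, -0.5]
gripper_width: 0.0344
finger_force: 0.0
```

```bash
python3 tips.py a4
```

```text
[np.float64(581.5930872686648), np.float64(-256.5786025366905), np.float64(32.54747598522356), 89.95212080542953] 0.03447570148558727
tcp in crop [307.03994362 328.41877914]
```

View pics/a4.png

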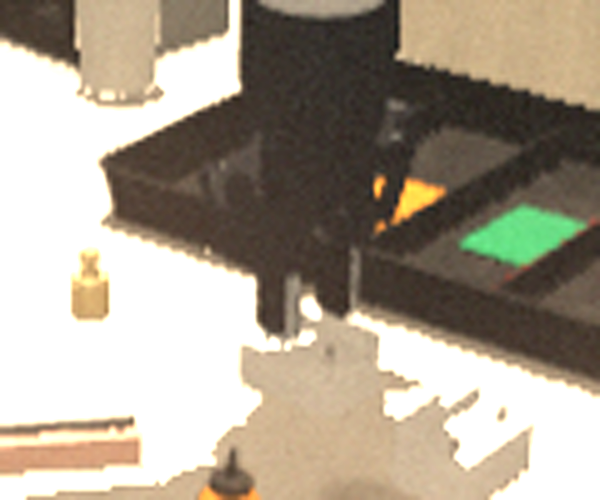

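At 34 mm opening the tips, at px (275,335) and (340,315), are level with the reported TCP, so in practice they sit about 25 mm higher than stated. At this opening tip z is about eef z + 1, and about eef z + 12 when open. I'll reopen, go lower and grip.

Call:
send_rows --targets '[{"slide": [0,0,0],"angular": [0,0,0]},{"slide": [0,0,0],"angular": [0,0,0]},{"slide": [0,0,0],"angular": [0,0,0]},{"slide": [0,0,0],"angular": [0,0,0]},{"slide": [0,0,0.06],"angular": [0,0,0]},{"slide": [0,0,0.12],"angular": [0,0,0]},{"slide": [0,0,0.17],"angular": [0,0,0]},{"slide": [0,0,0.17],"angular": [0,0,0]}]' --fingers -1

```text
time_s: 5.82
eef_pos: [0.5808, -0.2562, 0.0059]
eef_rot: [-0.001, 0.707, 0.707, -0.0]
contact_force: [0.6, 0.2, -0.4]
gripper_width: 0.0852
finger_force: 0.0
```

Call:
send_rows --targets '[{"slide": [0,0,0],"angular": [0,0,0]},{"slide": [0,0,0],"angular": [0,0,0]},{"slide": [0,0,0],"angular": [0,0,0]},{"slide": [0,0,0],"angular": [0,0,0]},{"slide": [0,0,0],"angular": [0,0,0]},{"slide": [0,0,0],"angular": [0,0,0]}]' --fingers 0.3 --newtons 40

```text
time_s: 6.58
eef_pos: [0.5823, -0.257, 0.0079]
eef_rot: [0.001, 0.707, 0.707, 0.0]
contact_force: [1.6, -0.6, 5.3]
gripper_width: 0.0391
finger_force: 40.8
```

Run:
```python
from plan import *
plan([(581.5,-257,107,90),(593.7,149.4,107,80.2),(593.7,149.4,30,80.2),(593.7,149.4,11,80.2),(593.7,149.4,90,80.2),(561,-119,90,90),(561,-119,8,90)],[581.5,-257,7,90])
```

```text
from [ 581.5 -257.     7.    90. ]
  -> [ 581.5 -257.   107.    90. ] slide [0.0, 0.0, -0.667] ang_z -0.0 rows 4
  -> [593.7 149.4 107.   80.2] slide [0.903, 0.027, -0.0] ang_z 0.018 rows 3
  -> [593.7 149.4 107.   80.2] slide [0.903, -0.024, -0.0] ang_z 0.018 rows 3
  -> [593.7 149.4 107.   80.2] slide [0.9, -0.076, -0.0] ang_z 0.018 rows 5
  -> [593.7 149.4  30.   80.2] slide [0.0, 0.0, 0.513] ang_z -0.0 rows 4
  -> [593.7 149.4  11.   80.2] slide [0.0, 0.0, 0.127] ang_z -0.0 rows 3
  -> [593.7 149.4  90.   80.2] slide [0.0, 0.0, -0.527] ang_z -0.0 rows 4
  -> [ 561. -119.   90.   90.] slide [-0.9, 0.045, -0.0] ang_z -0.027 rows 3
  -> [ 561. -119.   90.   90.] slide [-0.901, -0.032, -0.0] ang_z -0.027 rows 5
  -> [ 561. -119.    8.   90.] slide [0.0, 0.0, 0.547] ang_z -0.0 rows 4
```

Call:
send_rows --targets '[{"slide": [0,0,-0.15],"angular": [0,0,0]},{"slide": [0,0,-0.4],"angular": [0,0,0]},{"slide": [0,0,-0.667],"angular": [0,0,0]},{"slide": [0,0,-0.667],"angular": [0,0,0]}]'

```text
time_s: 7.08
eef_pos: [0.5832, -0.2576, 0.11]
eef_rot: [0.003, 0.707, 0.707, 0.001]
contact_force: [0.8, -0.2, -2.3]
gripper_width: 0.039
finger_force: 40.5
```

Call:
send_rows --targets '[{"slide": [0.2,0,0],"angular": [0,0,0.018]},{"slide": [0.5,0.01,0],"angular": [0,0,0.018]},{"slide": [0.903,0.027,0],"angular": [0,0,0.018]}]'

```text
time_s: 7.45
eef_pos: [0.5843, -0.1205, 0.1046]
eef_rot: [-0.001, 0.728, 0.686, -0.001]
contact_force: [1.5, 0.8, -2.3]
gripper_width: 0.0392
finger_force: 40.4
```

Call:
send_rows --targets '[{"slide": [0.4,-0.01,0],"angular": [0,0,0.018]},{"slide": [0.8,-0.02,0],"angular": [0,0,0.018]},{"slide": [0.903,-0.024,0],"angular": [0,0,0.018]}]'

```text
time_s: 7.82
eef_pos: [0.5879, 0.0179, 0.1048]
eef_rot: [-0.002, 0.745, 0.667, -0.001]
contact_force: [1.0, -0.8, -2.7]
gripper_width: 0.0395
finger_force: 40.4
```

Call:
send_rows --targets '[{"slide": [0.4,-0.035,0],"angular": [0,0,0.018]},{"slide": [0.7,-0.06,0],"angular": [0,0,0.018]},{"slide": [0.9,-0.076,0],"angular": [0,0,0.018]},{"slide": [0.9,-0.076,0.3],"angular": [0,0,0.018]},{"slide": [0.9,-0.076,0.513],"angular": [0,0,0.018]},{"slide": [0.9,-0.076,0.513],"angular": [0,0,0.018]}]'

```text
time_s: 8.57
eef_pos: [0.5901, 0.1486, 0.0258]
eef_rot: [-0.002, 0.765, 0.644, -0.004]
contact_force: [0.3, -0.1, -1.5]
gripper_width: 0.0392
finger_force: 40.5
```

```bash
python3 tips.py a5
```

```text
[np.float64(592.045774230268), np.float64(148.8393832678938), np.float64(28.0493757158577), 80.19042820767498] 0.0391553830634992
tcp in crop [304.4001284  328.48528765]
```

View pics/a5.png

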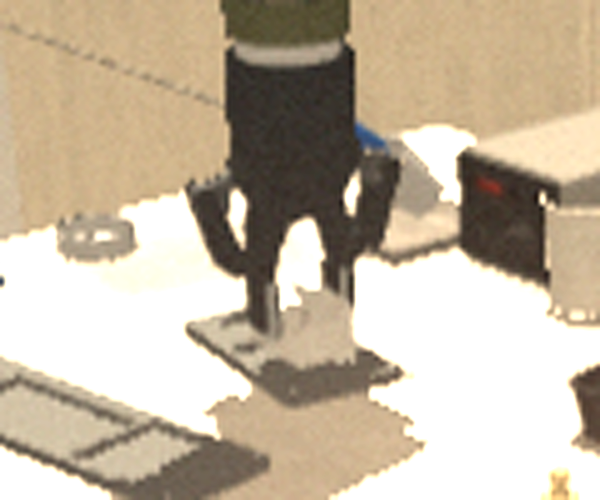

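The block is held level over the short tray: its bottom edge is near (315,365) and the tips near (262,332), well above the block's base. Lowering and releasing.

Call:
send_rows --targets '[{"slide": [0,0,0.06],"angular": [0,0,0]},{"slide": [0,0,0.11],"angular": [0,0,0]},{"slide": [0,0,0.125],"angular": [0,0,0]},{"slide": [0,0,0.125],"angular": [0,0,0]}]'

```text
time_s: 9.12
eef_pos: [0.594, 0.1496, 0.0116]
eef_rot: [0.0, 0.765, 0.644, 0.0]
contact_force: [-0.0, -1.0, -1.8]
gripper_width: 0.039
finger_force: 40.6
```

Call:
send_rows --targets '[{"slide": [0,0,0.01],"angular": [0,0,0]},{"slide": [0,0,0.01],"angular": [0,0,0]}]'

```text
time_s: 9.38
eef_pos: [0.5944, 0.1497, 0.0109]
eef_rot: [0.0, 0.765, 0.644, 0.0]
contact_force: [-1.8, -1.0, 4.3]
gripper_width: 0.0392
finger_force: 41.4
```

Call:
send_rows --targets '[{"slide": [0,0,0],"angular": [0,0,0]},{"slide": [0,0,0],"angular": [0,0,0]},{"slide": [0,0,-0.01],"angular": [0,0,0]},{"slide": [0,0,-0.2],"angular": [0,0,0]},{"slide": [0,0,-0.527],"angular": [0,0,0]},{"slide": [0,0,-0.527],"angular": [0,0,0]}]' --fingers -0.6

```text
time_s: 10.12
eef_pos: [0.5973, 0.1502, 0.0935]
eef_rot: [0.002, 0.765, 0.644, 0.004]
contact_force: [0.2, 0.3, -0.4]
gripper_width: 0.0686
finger_force: 0.0
```

Run:
```python
from fit import *
from fit import G
import fit
G={"jig1":("jig",.594,.149,-.17),"test_weight":G["test_weight"]}
p=r.read_camera("top")
for m in r.masks_of(p,"jig_block_1"):
    ys,xs=np.nonzero(m["pixels"]); z=p["z_map"][ys,xs]; W=(np.c_[(xs-p["cx"])/p["fx"]*z,(ys-p["cy"])/p["fy"]*z,z]-p["t"])@p["R"]
    c=np.median(W,0)*1000; print(m["conf"],c.round(),"z pct",np.percentile(W[:,2]*1000,[50,75,95]).round(1))
    if c[1]>100: print(fit.fit(p,"jig",m["pixels"],(.594,.149,-.17),z0=.003))
from plan import *
plan([(561,-119,90,90),(561,-119,9,90)],None)
```

```text
0.78 [ 570. -366.   25.] z pct [24.8 29.2 36.7]
0.71 [594. 141.  28.] z pct [28. 33. 40.]
(array([ 0.59491073,  0.14570437, -0.1604916 ]), np.float64(0.7780955359935654))
from [594.5 149.8  89.6  80.2]
  -> [ 561. -119.   90.   90.] slide [-0.902, 0.042, -0.001] ang_z -0.027 rows 3
  -> [ 561. -119.   90.   90.] slide [-0.902, -0.035, -0.001] ang_z -0.027 rows 5
  -> [ 561. -119.    9.   90.] slide [0.0, 0.0, 0.54] ang_z -0.0 rows 4
```

Call:
send_rows --targets '[{"slide": [-0.4,0.02,0],"angular": [0,0,-0.027]},{"slide": [-0.8,0.04,0],"angular": [0,0,-0.027]},{"slide": [-0.902,0.042,0],"angular": [0,0,-0.027]}]'

```text
time_s: 10.6
eef_pos: [0.5756, 0.0125, 0.0873]
eef_rot: [-0.001, 0.738, 0.675, -0.001]
contact_force: [-0.9, 0.4, 0.9]
gripper_width: 0.0685
finger_force: 0.0
```

Call:
send_rows --targets '[{"slide": [-0.4,-0.015,0],"angular": [0,0,-0.027]},{"slide": [-0.75,-0.03,0],"angular": [0,0,-0.027]},{"slide": [-0.902,-0.035,0],"angular": [0,0,-0.027]},{"slide": [-0.902,-0.035,0.2],"angular": [0,0,-0.027]},{"slide": [-0.902,-0.035,0.45],"angular": [0,0,-0.027]},{"slide": [-0.902,-0.035,0.535],"angular": [0,0,-0.027]},{"slide": [-0.902,-0.035,0.535],"angular": [0,0,-0.027]}]'

```text
time_s: 11.48
eef_pos: [0.5594, -0.1182, 0.0075]
eef_rot: [-0.001, 0.707, 0.707, -0.001]
contact_force: [0.5, -0.3, 0.7]
gripper_width: 0.0684
finger_force: 0.0
```

Call:
send_rows --targets '[{"slide": [0,0,0],"angular": [0,0,0]},{"slide": [0,0,0],"angular": [0,0,0]},{"slide": [0,0,0],"angular": [0,0,0]},{"slide": [0,0,0],"angular": [0,0,0]},{"slide": [0,0,0],"angular": [0,0,0]},{"slide": [0,0,0],"angular": [0,0,0]},{"slide": [0,0,0],"angular": [0,0,0]}]' --fingers 0.8 --newtons 30

```text
time_s: 12.35
eef_pos: [0.5614, -0.1193, 0.0101]
eef_rot: [0.001, 0.707, 0.707, 0.001]
contact_force: [-0.4, 0.6, 5.6]
gripper_width: 0.0197
finger_force: 29.4
```

Run:
```python
from plan import *
plan([(561,-119,100,90),(605.7,218.3,100,80.2),(605.7,218.3,13,80.2)],[561,-119,9.5,90])
```

```text
from [ 561.  -119.     9.5   90. ]
  -> [ 561. -119.  100.   90.] slide [0.0, 0.0, -0.603] ang_z -0.0 rows 4
  -> [605.7 218.3 100.   80.2] slide [0.75, 0.099, -0.0] ang_z 0.018 rows 2
  -> [605.7 218.3 100.   80.2] slide [0.754, 0.056, -0.0] ang_z 0.018 rows 2
  -> [605.7 218.3 100.   80.2] slide [0.756, 0.013, -0.0] ang_z 0.018 rows 4
  -> [605.7 218.3  13.   80.2] slide [0.0, 0.0, 0.58] ang_z -0.0 rows 4
```

Call:
send_rows --targets '[{"slide": [0,0,-0.15],"angular": [0,0,0]},{"slide": [0,0,-0.4],"angular": [0,0,0]},{"slide": [0,0,-0.603],"angular": [0,0,0]},{"slide": [0,0,-0.603],"angular": [0,0,0]}]'

```text
time_s: 12.85
eef_pos: [0.5623, -0.1198, 0.1017]
eef_rot: [0.002, 0.707, 0.707, 0.001]
contact_force: [-0.2, -0.6, -2.5]
gripper_width: 0.0198
finger_force: 29.7
```

Call:
send_rows --targets '[{"slide": [0.2,0.03,0],"angular": [0,0,0.018]},{"slide": [0.5,0.07,0],"angular": [0,0,0.018]},{"slide": [0.75,0.099,0],"angular": [0,0,0.018]}]'

```text
time_s: 13.22
eef_pos: [0.5744, -0.0053, 0.0974]
eef_rot: [-0.001, 0.727, 0.686, -0.001]
contact_force: [0.1, -0.1, -1.3]
gripper_width: 0.0196
finger_force: 29.7
```

Call:
send_rows --targets '[{"slide": [0.4,0.03,0],"angular": [0,0,0.018]},{"slide": [0.754,0.056,0],"angular": [0,0,0.018]}]'

```text
time_s: 13.48
eef_pos: [0.5894, 0.1074, 0.0974]
eef_rot: [-0.001, 0.747, 0.665, -0.001]
contact_force: [0.6, -0.9, -1.2]
gripper_width: 0.0199
finger_force: 29.7
```

Call:
send_rows --targets '[{"slide": [0.35,0.006,0],"angular": [0,0,0.018]},{"slide": [0.65,0.011,0],"angular": [0,0,0.018]},{"slide": [0.756,0.013,0],"angular": [0,0,0.018]},{"slide": [0.756,0.013,0.25],"angular": [0,0,0.018]},{"slide": [0.756,0.013,0.45],"angular": [0,0,0.018]},{"slide": [0.756,0.013,0.58],"angular": [0,0,0.018]},{"slide": [0.756,0.013,0.58],"angular": [0,0,0.018]}]'

```text
time_s: 14.35
eef_pos: [0.6037, 0.217, 0.0104]
eef_rot: [-0.001, 0.765, 0.644, -0.001]
contact_force: [0.2, -0.4, -0.6]
gripper_width: 0.0197
finger_force: 36.3
```

Call:
send_rows --targets '[{"slide": [0,0,0],"angular": [0,0,0]},{"slide": [0,0,0],"angular": [0,0,0]}]'

```text
time_s: 14.6
eef_pos: [0.6049, 0.2177, 0.0118]
eef_rot: [-0.0, 0.765, 0.644, -0.0]
contact_force: [-0.9, 0.5, -1.2]
gripper_width: 0.0196
finger_force: 36.3
```

```bash
python3 tips.py a6
```

```text
[np.float64(605.0759137164875), np.float64(217.8863541643914), np.float64(11.986268812891252), 80.20261258938454] 0.019652107255733322
tcp in crop [306.7706167  332.01807643]
```

View pics/a6.png

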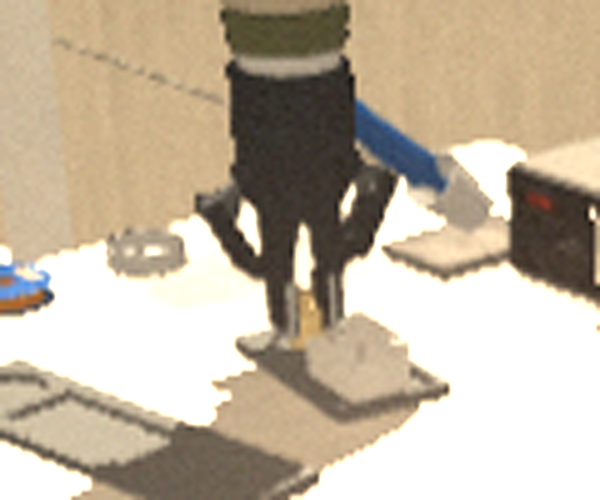

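The weight is upright between the pads at (308,320) above the round pocket, and the block is seated at (357,365). Lowering 1.5 mm and releasing.

Call:
send_rows --targets '[{"slide": [0,0,0.01],"angular": [0,0,0]},{"slide": [0,0,0.01],"angular": [0,0,0]}]'

```text
time_s: 14.9
eef_pos: [0.605, 0.2182, 0.0106]
eef_rot: [0.0, 0.765, 0.644, -0.0]
contact_force: [0.3, -0.1, -0.4]
gripper_width: 0.02
finger_force: 36.3
```

Call:
send_rows --targets '[{"slide": [0,0,0],"angular": [0,0,0]},{"slide": [0,0,0],"angular": [0,0,0]},{"slide": [0,0,-0.01],"angular": [0,0,0]},{"slide": [0,0,-0.2],"angular": [0,0,0]},{"slide": [0,0,-0.55],"angular": [0,0,0]},{"slide": [0,0,-0.55],"angular": [0,0,0]}]' --fingers -0.4

```text
time_s: 15.65
eef_pos: [0.6086, 0.2192, 0.0986]
eef_rot: [0.002, 0.765, 0.644, 0.004]
contact_force: [0.2, 0.5, -0.1]
gripper_width: 0.0599
finger_force: 0.0
```

Run:
```python
from plan import *
import fit
p=r.read_camera("top")
for m in r.masks_of(p,"test_weight")[:3]:
    ys,xs=np.nonzero(m["pixels"]); z=p["z_map"][ys,xs]; W=(np.c_[(xs-p["cx"])/p["fx"]*z,(ys-p["cy"])/p["fy"]*z,z]-p["t"])@p["R"]
    print(m["conf"],(np.median(W,0)*1000).round(),np.percentile(W[:,2]*1000,[10,50,95]).round())
for m in r.masks_of(p,"jig_block_1")[:3]:
    print(m["bbox"]); 
    q,i=fit.fit(p,"jig",m["pixels"],(.573,-.367,1.69)) if m["bbox"][0]>300 else fit.fit(p,"jig",m["pixels"],(.594,.149,-.17),z0=.003)
    print(q,i)
plan([(572.5,-367.5,100,7),(572.5,-367.5,7,7)],None)
plan([(572.5,-367.5,107,7),(446.1,90.4,107,98),(446.1,90.4,11,98)],[572.5,-367.5,7,7])
```

```text
0.38 [ 552. -505.   51.] [27. 51. 55.]
0.16 [ 421. -353.   45.] [ 4. 45. 57.]
[290.9, 229.4, 313.0, 251.4]
[ 0.594  0.149 -0.17 ] 0.0
[163.6, 181.9, 185.4, 203.0]
[ 0.59490088  0.14860088 -0.14821293] 0.9409581050026515
[341.7, 183.0, 360.7, 207.5]
[ 0.57408348 -0.36720487  1.68846401] 0.9343766252186658
from [604.8 218.2  92.9  80.2]
  -> [ 572.5 -367.5  100.     7. ] slide [-0.971, 0.113, -0.012] ang_z 0.102 rows 3
  -> [ 572.5 -367.5  100.     7. ] slide [-0.887, 0.412, -0.012] ang_z 0.102 rows 3
  -> [ 572.5 -367.5  100.     7. ] slide [-0.712, 0.67, -0.012] ang_z 0.102 rows 3
  -> [ 572.5 -367.5  100.     7. ] slide [-0.466, 0.86, -0.012] ang_z 0.102 rows 5
  -> [ 572.5 -367.5    7.     7. ] slide [0.0, 0.0, 0.62] ang_z -0.0 rows 4
from [ 572.5 -367.5    7.     7. ]
  -> [ 572.5 -367.5  107.     7. ] slide [0.0, 0.0, -0.667] ang_z -0.0 rows 4
  -> [446.1  90.4 107.   98. ] slide [-0.116, -0.783, -0.0] ang_z -0.126 rows 3
  -> [446.1  90.4 107.   98. ] slide [0.196, -0.767, -0.0] ang_z -0.126 rows 3
  -> [446.1  90.4 107.   98. ] slide [0.477, -0.632, -0.0] ang_z -0.126 rows 3
  -> [446.1  90.4 107.   98. ] slide [0.684, -0.398, -0.0] ang_z -0.126 rows 5
  -> [446.1  90.4  11.   98. ] slide [0.0, 0.0, 0.64] ang_z -0.0 rows 4
```

Call:
send_rows --targets '[{"slide": [-0.4,0.05,-0.012],"angular": [0,0,0.051]},{"slide": [-0.8,0.1,-0.012],"angular": [0,0,0.102]},{"slide": [-0.971,0.113,-0.012],"angular": [0,0,0.102]}]' --fingers -1

```text
time_s: 16.18
eef_pos: [0.5955, 0.0691, 0.0932]
eef_rot: [-0.001, 0.859, 0.512, -0.002]
contact_force: [0.8, -0.4, 0.1]
gripper_width: 0.0851
finger_force: 0.0
```

Call:
send_rows --targets '[{"slide": [-0.37,0.17,-0.012],"angular": [0,0,0.051]},{"slide": [-0.74,0.34,-0.012],"angular": [0,0,0.102]},{"slide": [-0.887,0.412,-0.012],"angular": [0,0,0.102]}]'

```text
time_s: 16.55
eef_pos: [0.5873, -0.0776, 0.0951]
eef_rot: [-0.001, 0.93, 0.368, -0.001]
contact_force: [0.4, 0.3, 0.1]
gripper_width: 0.0853
finger_force: 0.0
```

Call:
send_rows --targets '[{"slide": [-0.28,0.27,-0.012],"angular": [0,0,0.051]},{"slide": [-0.56,0.53,-0.012],"angular": [0,0,0.102]},{"slide": [-0.712,0.67,-0.012],"angular": [0,0,0.102]}]'

```text
time_s: 16.92
eef_pos: [0.5792, -0.2235, 0.0968]
eef_rot: [-0.001, 0.976, 0.216, -0.001]
contact_force: [0.4, 0.0, -0.3]
gripper_width: 0.0854
finger_force: 0.0
```

Call:
send_rows --targets '[{"slide": [-0.19,0.35,-0.012],"angular": [0,0,0.051]},{"slide": [-0.38,0.7,-0.012],"angular": [0,0,0.102]},{"slide": [-0.466,0.86,-0.012],"angular": [0,0,0.102]},{"slide": [-0.466,0.86,-0.012],"angular": [0,0,0.102]},{"slide": [-0.466,0.86,-0.012],"angular": [0,0,0.102]}]'

```text
time_s: 17.55
eef_pos: [0.5714, -0.3663, 0.0989]
eef_rot: [-0.001, 0.998, 0.059, -0.001]
contact_force: [-0.1, -0.4, 0.0]
gripper_width: 0.0854
finger_force: 0.0
```

Run:
```python
from plan import *
p=r.read_camera("top")
for m in r.masks_of(p,"test_weight")[:3]:
    ys,xs=np.nonzero(m["pixels"]); z=p["z_map"][ys,xs]; W=(np.c_[(xs-p["cx"])/p["fx"]*z,(ys-p["cy"])/p["fy"]*z,z]-p["t"])@p["R"]
    print(m["conf"],(np.median(W,0)*1000).round(),np.percentile(W[:,2]*1000,[10,50,95]).round())
plan([(572.5,-367.5,7,7)])
```

```text
from [ 572.  -365.8   99.8    6.9]
  -> [ 572.5 -367.5    7.     7. ] slide [0.002, 0.011, 0.618] ang_z -0.001 rows 4
```

Call:
send_rows --targets '[{"slide": [0,0.006,0.2],"angular": [0,0,0]},{"slide": [0,0.006,0.45],"angular": [0,0,0]},{"slide": [0,0.006,0.62],"angular": [0,0,0]},{"slide": [0,0.006,0.62],"angular": [0,0,0]},{"slide": [0,0.006,0.62],"angular": [0,0,0]}]'

```text
time_s: 18.27
eef_pos: [0.5731, -0.3681, 0.0086]
eef_rot: [0.0, 0.998, 0.06, 0.0]
contact_force: [1.2, -0.5, -0.0]
gripper_width: 0.0854
finger_force: 0.0
```

Call:
send_rows --targets '[{"slide": [0,0,0],"angular": [0,0,0]},{"slide": [0,0,0],"angular": [0,0,0]},{"slide": [0,0,0],"angular": [0,0,0]},{"slide": [0,0,0],"angular": [0,0,0]},{"slide": [0,0,0],"angular": [0,0,0]},{"slide": [0,0,0],"angular": [0,0,0]}]' --fingers 0.3 --newtons 40

```text
time_s: 19.02
eef_pos: [0.5727, -0.3686, 0.0086]
eef_rot: [0.0, 0.998, 0.059, 0.001]
contact_force: [-0.4, 1.2, 6.1]
gripper_width: 0.0389
finger_force: 41.8
```

Call:
send_rows --targets '[{"slide": [0,0,-0.15],"angular": [0,0,0]},{"slide": [0,0,-0.4],"angular": [0,0,0]},{"slide": [0,0,-0.667],"angular": [0,0,0]},{"slide": [0,0,-0.667],"angular": [0,0,0]}]'

```text
time_s: 19.52
eef_pos: [0.5741, -0.3701, 0.1111]
eef_rot: [0.002, 0.998, 0.059, 0.002]
contact_force: [-0.0, -0.9, -2.7]
gripper_width: 0.0392
finger_force: 41.1
```

Run:
```python
from station import r
import cv2,numpy as np
p=r.read_camera("top")
f=p["frame"][165:265,110:230]
a=cv2.resize(f,None,fx=4,fy=4,interpolation=cv2.INTER_CUBIC)
cv2.imwrite("pics/b1.png",cv2.convertScaleAbs(cv2.cvtColor(a,cv2.COLOR_RGB2BGR),alpha=1.5))
```

```text
(no output)
```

View pics/b1.png

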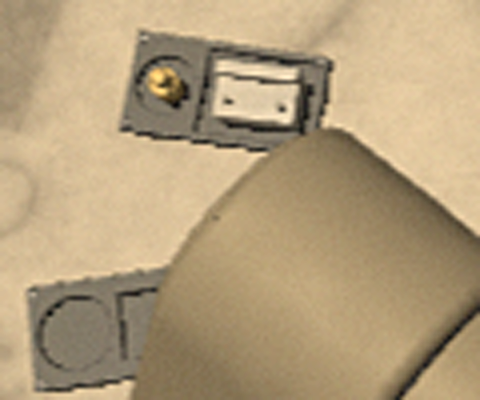

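The top view shows the brass weight upright in the round pocket at (165,85) and block 1 inside its pocket at (257,90). Carrying block 2 over.

Call:
send_rows --targets '[{"slide": [-0.03,-0.2,0],"angular": [0,0,-0.04]},{"slide": [-0.07,-0.5,0],"angular": [0,0,-0.09]},{"slide": [-0.116,-0.783,0],"angular": [0,0,-0.126]}]'

```text
time_s: 19.95
eef_pos: [0.5391, -0.2519, 0.1046]
eef_rot: [-0.002, 0.967, 0.256, -0.001]
contact_force: [0.2, 0.7, -2.1]
gripper_width: 0.0389
finger_force: 41.3
```

Call:
send_rows --targets '[{"slide": [0.07,-0.27,0],"angular": [0,0,-0.045]},{"slide": [0.14,-0.54,0],"angular": [0,0,-0.09]},{"slide": [0.196,-0.767,0],"angular": [0,0,-0.126]}]'

```text
time_s: 20.32
eef_pos: [0.5078, -0.137, 0.1051]
eef_rot: [-0.002, 0.897, 0.441, -0.001]
contact_force: [0.1, 0.0, -2.0]
gripper_width: 0.039
finger_force: 41.3
```

Call:
send_rows --targets '[{"slide": [0.17,-0.22,0],"angular": [0,0,-0.045]},{"slide": [0.34,-0.44,0],"angular": [0,0,-0.09]},{"slide": [0.477,-0.632,0],"angular": [0,0,-0.126]}]'

```text
time_s: 20.7
eef_pos: [0.4769, -0.0228, 0.1053]
eef_rot: [-0.001, 0.793, 0.609, -0.001]
contact_force: [0.2, 0.6, -3.0]
gripper_width: 0.0394
finger_force: 41.3
```

Call:
send_rows --targets '[{"slide": [0.24,-0.14,0],"angular": [0,0,-0.045]},{"slide": [0.48,-0.28,0],"angular": [0,0,-0.09]},{"slide": [0.684,-0.398,0],"angular": [0,0,-0.126]},{"slide": [0.684,-0.398,0.25],"angular": [0,0,-0.126]},{"slide": [0.684,-0.398,0.5],"angular": [0,0,-0.126]},{"slide": [0.684,-0.398,0.5],"angular": [0,0,-0.126]},{"slide": [0.684,-0.398,0.5],"angular": [0,0,-0.126]}]'

```text
time_s: 21.58
eef_pos: [0.448, 0.09, 0.0324]
eef_rot: [-0.0, 0.659, 0.752, -0.0]
contact_force: [0.3, 0.5, -3.0]
gripper_width: 0.039
finger_force: 41.8
```

Run:
```python
from plan import *
plan([(446.1,90.4,12,98)])
```

```text
from [448.   90.   32.4  97.5]
  -> [446.1  90.4  12.   98. ] slide [0.004, -0.012, 0.136] ang_z -0.003 rows 3
```

Call:
send_rows --targets '[{"slide": [0.003,-0.01,0.06],"angular": [0,0,-0.003]},{"slide": [0.003,-0.01,0.12],"angular": [0,0,-0.003]},{"slide": [0.003,-0.01,0.14],"angular": [0,0,-0.003]},{"slide": [0.003,-0.01,0.14],"angular": [0,0,-0.003]}]'

```text
time_s: 22.08
eef_pos: [0.4469, 0.0903, 0.0116]
eef_rot: [0.0, 0.656, 0.755, 0.0]
contact_force: [-0.2, -0.6, -1.1]
gripper_width: 0.0391
finger_force: 42.0
```

Call:
send_rows --targets '[{"slide": [0,0,0.008],"angular": [0,0,0]},{"slide": [0,0,0.008],"angular": [0,0,0]}]'

```text
time_s: 22.32
eef_pos: [0.4469, 0.0903, 0.0115]
eef_rot: [0.0, 0.656, 0.755, 0.0]
contact_force: [-5.3, -0.4, 12.7]
gripper_width: 0.0387
finger_force: 44.4
```

Call:
send_rows --targets '[{"slide": [0,0,0],"angular": [0,0,0]},{"slide": [0,0,0],"angular": [0,0,0]},{"slide": [0,0,-0.01],"angular": [0,0,0]},{"slide": [0,0,-0.2],"angular": [0,0,0]},{"slide": [0,0,-0.55],"angular": [0,0,0]},{"slide": [0,0,-0.55],"angular": [0,0,0]}]' --fingers -0.5

```text
time_s: 23.08
eef_pos: [0.4501, 0.0905, 0.0964]
eef_rot: [0.003, 0.656, 0.755, 0.003]
contact_force: [0.8, -0.8, -0.2]
gripper_width: 0.0637
finger_force: 0.0
```

Run:
```python
from plan import *
plan([(437.7,-227,92,145),(437.7,-227,7.5,145)],None)
plan([(437.7,-227,100,145),(431.9,191.4,100,98),(431.9,191.4,12,98)],[437.7,-227,7.5,145])
```

```text
from [450.1  90.5  96.4  98.1]
  -> [ 437.7 -227.    92.   145. ] slide [-0.695, -0.126, 0.01] ang_z -0.087 rows 2
  -> [ 437.7 -227.    92.   145. ] slide [-0.635, -0.309, 0.01] ang_z -0.087 rows 2
  -> [ 437.7 -227.    92.   145. ] slide [-0.528, -0.469, 0.01] ang_z -0.087 rows 4
  -> [ 437.7 -227.     7.5  145. ] slide [0.0, 0.0, 0.563] ang_z -0.0 rows 4
from [ 437.7 -227.     7.5  145. ]
  -> [ 437.7 -227.   100.   145. ] slide [0.0, 0.0, -0.617] ang_z -0.0 rows 4
  -> [431.9 191.4 100.   98. ] slide [0.544, 0.754, -0.0] ang_z 0.087 rows 3
  -> [431.9 191.4 100.   98. ] slide [0.727, 0.579, -0.0] ang_z 0.087 rows 3
  -> [431.9 191.4 100.   98. ] slide [0.857, 0.361, -0.0] ang_z 0.087 rows 5
  -> [431.9 191.4  12.   98. ] slide [0.0, 0.0, 0.587] ang_z -0.0 rows 4
```

Call:
send_rows --targets '[{"slide": [-0.35,-0.06,0.01],"angular": [0,0,-0.045]},{"slide": [-0.695,-0.126,0.01],"angular": [0,0,-0.087]}]'

```text
time_s: 23.32
eef_pos: [0.4425, -0.0161, 0.0907]
eef_rot: [0.0, 0.544, 0.839, -0.0]
contact_force: [0.6, 0.5, 0.5]
gripper_width: 0.0642
finger_force: 0.0
```

Call:
send_rows --targets '[{"slide": [-0.32,-0.15,0.01],"angular": [0,0,-0.045]},{"slide": [-0.635,-0.309,0.01],"angular": [0,0,-0.087]}]'

```text
time_s: 23.58
eef_pos: [0.438, -0.1228, 0.089]
eef_rot: [-0.0, 0.425, 0.905, 0.0]
contact_force: [0.7, -0.2, 0.5]
gripper_width: 0.0639
finger_force: 0.0
```

Call:
send_rows --targets '[{"slide": [-0.26,-0.23,0.01],"angular": [0,0,-0.045]},{"slide": [-0.528,-0.469,0.01],"angular": [0,0,-0.087]},{"slide": [-0.528,-0.469,0.01],"angular": [0,0,-0.087]},{"slide": [-0.528,-0.469,0.2],"angular": [0,0,-0.087]},{"slide": [-0.528,-0.469,0.2],"angular": [0,0,-0.087]},{"slide": [-0.528,-0.469,0.2],"angular": [0,0,-0.087]}]'

```text
time_s: 24.32
eef_pos: [0.4343, -0.2263, 0.0599]
eef_rot: [-0.0, 0.3, 0.954, 0.0]
contact_force: [-0.9, 0.5, 0.1]
gripper_width: 0.0641
finger_force: 0.0
```

Run:
```python
from plan import *
plan([(437.7,-227,7.5,145)])
import fit
p=r.read_camera("top")
for m in r.masks_of(p,"jig_block_1")[:3]:
    print(m["bbox"])
    for g in ((.446,.09,.14),(.446,.09,3.28)):
        if m["bbox"][1]>215: print(fit.fit(p,"jig",m["pixels"],g,z0=.003))
```

```text
from [ 434.3 -226.3   59.9  145.1]
  -> [ 437.7 -227.     7.5  145. ] slide [-0.021, 0.009, 0.349] ang_z 0.0 rows 3
[164.3, 182.0, 184.5, 201.8]
[183.4, 229.4, 204.7, 251.4]
(array([0.44718874, 0.09039435, 0.1448583 ]), np.float64(0.9038198277765511))
(array([0.44803282, 0.08987321, 3.3102105 ]), np.float64(0.9284345047923322))
[389.3, 190.9, 407.3, 210.3]
```

Block 2 is centred in its pocket. Now the hot bar.

Call:
send_rows --targets '[{"slide": [-0.021,0.009,0.15],"angular": [0,0,0]},{"slide": [-0.021,0.009,0.3],"angular": [0,0,0]},{"slide": [-0.021,0.009,0.349],"angular": [0,0,0]},{"slide": [-0.021,0.009,0.349],"angular": [0,0,0]}]'

```text
time_s: 24.92
eef_pos: [0.4378, -0.2278, 0.0076]
eef_rot: [-0.0, 0.3, 0.954, -0.0]
contact_force: [0.1, 0.5, 0.5]
gripper_width: 0.0636
finger_force: 0.0
```

Call:
send_rows --targets '[{"slide": [0,0,0],"angular": [0,0,0]},{"slide": [0,0,0],"angular": [0,0,0]},{"slide": [0,0,0],"angular": [0,0,0]},{"slide": [0,0,0],"angular": [0,0,0]},{"slide": [0,0,0],"angular": [0,0,0]},{"slide": [0,0,0],"angular": [0,0,0]},{"slide": [0,0,0],"angular": [0,0,0]}]' --fingers 0.8 --newtons 40

```text
time_s: 25.8
eef_pos: [0.4383, -0.2282, 0.0082]
eef_rot: [0.001, 0.3, 0.954, -0.0]
contact_force: [-0.1, 1.4, 5.2]
gripper_width: 0.0165
finger_force: 39.3
```

Call:
send_rows --targets '[{"slide": [0,0,-0.15],"angular": [0,0,0]},{"slide": [0,0,-0.4],"angular": [0,0,0]},{"slide": [0,0,-0.617],"angular": [0,0,0]},{"slide": [0,0,-0.617],"angular": [0,0,0]}]'

```text
time_s: 26.3
eef_pos: [0.4394, -0.2291, 0.1024]
eef_rot: [0.002, 0.3, 0.954, -0.001]
contact_force: [0.2, 0.1, -1.9]
gripper_width: 0.0163
finger_force: 39.5
```

Call:
send_rows --targets '[{"slide": [0.15,0.2,0],"angular": [0,0,0.03]},{"slide": [0.35,0.49,0],"angular": [0,0,0.06]},{"slide": [0.544,0.754,0],"angular": [0,0,0.087]}]'

```text
time_s: 26.68
eef_pos: [0.4346, -0.0869, 0.0986]
eef_rot: [-0.001, 0.429, 0.903, -0.0]
contact_force: [1.7, 0.4, -0.2]
gripper_width: 0.0164
finger_force: 39.5
```

Call:
send_rows --targets '[{"slide": [0.25,0.2,0],"angular": [0,0,0.03]},{"slide": [0.5,0.4,0],"angular": [0,0,0.06]},{"slide": [0.727,0.579,0],"angular": [0,0,0.087]}]'

```text
time_s: 27.05
eef_pos: [0.4325, 0.0526, 0.0987]
eef_rot: [-0.001, 0.548, 0.837, -0.0]
contact_force: [0.3, 0.9, -0.8]
gripper_width: 0.0164
finger_force: 39.5
```

Call:
send_rows --targets '[{"slide": [0.3,0.13,0],"angular": [0,0,0.03]},{"slide": [0.6,0.25,0],"angular": [0,0,0.06]},{"slide": [0.857,0.361,0],"angular": [0,0,0.087]},{"slide": [0.857,0.361,0.2],"angular": [0,0,0.087]},{"slide": [0.857,0.361,0.45],"angular": [0,0,0.087]},{"slide": [0.857,0.361,0.45],"angular": [0,0,0.087]},{"slide": [0.857,0.361,0.45],"angular": [0,0,0.087]}]'

```text
time_s: 27.92
eef_pos: [0.4315, 0.1903, 0.0326]
eef_rot: [-0.0, 0.656, 0.755, -0.0]
contact_force: [0.2, -0.2, -0.8]
gripper_width: 0.0164
finger_force: 39.5
```

```bash
python3 - <<'E'
from plan import *
plan([(431.9,191.4,12,98)])
E
python3 tips.py b2
```

```text
from [431.5 190.3  32.6  98. ]
  -> [431.9 191.4  12.   98. ] slide [0.007, 0.004, 0.137] ang_z 0.0 rows 3
[np.float64(432.27797247903516), np.float64(190.42732968539096), np.float64(33.24532659803602), 98.03045562884006] 0.01662329758861521
tcp in crop [305.34847986 330.71776217]
```

View pics/b2.png

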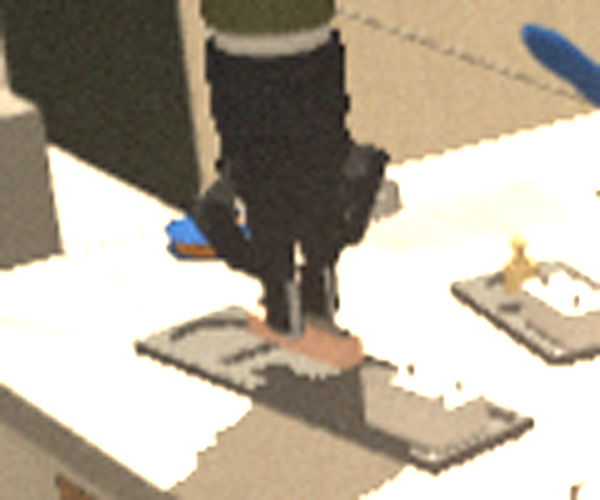

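The bar is level and centred in the jaws, from (248,320) to (362,350), over the narrow pocket. The weight stands upright at (518,265). Lowering.

Call:
send_rows --targets '[{"slide": [0.004,0,0.06],"angular": [0,0,0]},{"slide": [0.004,0,0.11],"angular": [0,0,0]},{"slide": [0.004,0,0.14],"angular": [0,0,0]},{"slide": [0.004,0,0.14],"angular": [0,0,0]},{"slide": [0.004,0,0.14],"angular": [0,0,0]}]'

```text
time_s: 28.6
eef_pos: [0.4314, 0.191, 0.0113]
eef_rot: [0.0, 0.656, 0.755, -0.0]
contact_force: [0.2, -0.2, -1.3]
gripper_width: 0.0163
finger_force: 39.5
```

Call:
send_rows --targets '[{"slide": [0,0,0.006],"angular": [0,0,0]},{"slide": [0,0,0.006],"angular": [0,0,0]}]'

```text
time_s: 28.85
eef_pos: [0.4315, 0.191, 0.0112]
eef_rot: [0.0, 0.656, 0.755, 0.0]
contact_force: [-2.1, -0.7, 7.8]
gripper_width: 0.0163
finger_force: 40.5
```

Call:
send_rows --targets '[{"slide": [0,0,0],"angular": [0,0,0]},{"slide": [0,0,0],"angular": [0,0,0]},{"slide": [0,0,-0.01],"angular": [0,0,0]},{"slide": [0,0,-0.2],"angular": [0,0,0]},{"slide": [0,0,-0.6],"angular": [0,0,0]},{"slide": [0,0,-0.6],"angular": [0,0,0]},{"slide": [0,0,-0.6],"angular": [0,0,0]}]' --fingers -0.6

```text
time_s: 29.72
eef_pos: [0.4315, 0.191, 0.1005]
eef_rot: [0.0, 0.656, 0.755, 0.0]
contact_force: [0.3, 0.3, -1.2]
gripper_width: 0.0685
finger_force: 0.0
```

Run:
```python
from plan import *
plan([(424,-357,105,90),(424,-357,16,90)],None)
plan([(424,-357,120,90),(419.8,277.5,120,98),(419.8,277.5,20,98)],[424,-357,16,90])
```

```text
from [431.5 191.  100.5  98. ]
  -> [ 424. -357.  105.   90.] slide [-0.903, -0.14, -0.007] ang_z 0.011 rows 3
  -> [ 424. -357.  105.   90.] slide [-0.907, -0.108, -0.007] ang_z 0.011 rows 3
  -> [ 424. -357.  105.   90.] slide [-0.91, -0.077, -0.007] ang_z 0.011 rows 3
  -> [ 424. -357.  105.   90.] slide [-0.912, -0.045, -0.007] ang_z 0.011 rows 5
  -> [ 424. -357.   16.   90.] slide [0.0, 0.0, 0.593] ang_z -0.0 rows 4
from [ 424 -357   16   90]
  -> [ 424. -357.  120.   90.] slide [0.0, 0.0, -0.693] ang_z -0.0 rows 4
  -> [419.8 277.5 120.   98. ] slide [0.846, -0.006, -0.0] ang_z -0.009 rows 3
  -> [419.8 277.5 120.   98. ] slide [0.846, 0.018, -0.0] ang_z -0.009 rows 3
  -> [419.8 277.5 120.   98. ] slide [0.845, 0.042, -0.0] ang_z -0.009 rows 3
  -> [419.8 277.5 120.   98. ] slide [0.844, 0.065, -0.0] ang_z -0.009 rows 3
  -> [419.8 277.5 120.   98. ] slide [0.841, 0.089, -0.0] ang_z -0.009 rows 5
  -> [419.8 277.5  20.   98. ] slide [0.0, 0.0, 0.667] ang_z -0.0 rows 4
```

Call:
send_rows --targets '[{"slide": [-0.35,-0.05,-0.007],"angular": [0,0,0.011]},{"slide": [-0.7,-0.11,-0.007],"angular": [0,0,0.011]},{"slide": [-0.903,-0.14,-0.007],"angular": [0,0,0.011]}]'

```text
time_s: 30.1
eef_pos: [0.4279, 0.0523, 0.0999]
eef_rot: [-0.001, 0.669, 0.743, -0.001]
contact_force: [-0.7, 0.1, 0.3]
gripper_width: 0.0683
finger_force: 0.0
```

Call:
send_rows --targets '[{"slide": [-0.35,-0.04,-0.007],"angular": [0,0,0.011]},{"slide": [-0.7,-0.08,-0.007],"angular": [0,0,0.011]},{"slide": [-0.907,-0.108,-0.007],"angular": [0,0,0.011]}]'

```text
time_s: 30.48
eef_pos: [0.4266, -0.0848, 0.101]
eef_rot: [-0.001, 0.682, 0.731, -0.001]
contact_force: [0.8, 0.2, -0.2]
gripper_width: 0.0677
finger_force: 0.0
```

Call:
send_rows --targets '[{"slide": [-0.35,-0.03,-0.007],"angular": [0,0,0.011]},{"slide": [-0.7,-0.06,-0.007],"angular": [0,0,0.011]},{"slide": [-0.91,-0.077,-0.007],"angular": [0,0,0.011]}]'

```text
time_s: 30.85
eef_pos: [0.425, -0.2217, 0.1019]
eef_rot: [-0.001, 0.695, 0.719, -0.0]
contact_force: [-0.2, 0.7, 0.8]
gripper_width: 0.0679
finger_force: 0.0
```

Call:
send_rows --targets '[{"slide": [-0.35,-0.02,-0.007],"angular": [0,0,0.011]},{"slide": [-0.7,-0.035,-0.007],"angular": [0,0,0.011]},{"slide": [-0.912,-0.045,-0.007],"angular": [0,0,0.011]},{"slide": [-0.912,-0.045,-0.007],"angular": [0,0,0.011]},{"slide": [-0.912,-0.045,-0.007],"angular": [0,0,0.011]},{"slide": [-0.912,-0.045,-0.007],"angular": [0,0,0.011]}]'

```text
time_s: 31.6
eef_pos: [0.4241, -0.3554, 0.1041]
eef_rot: [-0.001, 0.706, 0.708, 0.0]
contact_force: [-0.1, 0.5, 0.1]
gripper_width: 0.0684
finger_force: 0.0
```

Run:
```python
from plan import *
import fit
plan([(424,-357,16,90)],None)
fit.run(["flux_bottle"],("scene",))
```

```text
from [ 424.1 -355.4  104.1   90.2]
  -> [ 424. -357.   16.   90.] slide [-0.011, -0.001, 0.587] ang_z 0.001 rows 4
scene flux_bottle conf 0.76 xy mm [ 423.5 -358.1] yaw 7.6 iou 0.84
```

Call:
send_rows --targets '[{"slide": [-0.01,0,0.15],"angular": [0,0,0]},{"slide": [-0.01,0,0.3],"angular": [0,0,0]},{"slide": [-0.01,0,0.48],"angular": [0,0,0]},{"slide": [-0.01,0,0.587],"angular": [0,0,0]},{"slide": [-0.01,0,0.587],"angular": [0,0,0]}]'

```text
time_s: 32.33
eef_pos: [0.4239, -0.3573, 0.0158]
eef_rot: [-0.001, 0.706, 0.708, 0.0]
contact_force: [-0.9, 0.2, -0.4]
gripper_width: 0.0685
finger_force: 0.0
```

Call:
send_rows --targets '[{"slide": [0,0,0],"angular": [0,0,0]},{"slide": [0,0,0],"angular": [0,0,0]},{"slide": [0,0,0],"angular": [0,0,0]},{"slide": [0,0,0],"angular": [0,0,0]},{"slide": [0,0,0],"angular": [0,0,0]},{"slide": [0,0,0],"angular": [0,0,0]}]' --fingers 0.6 --newtons 20

```text
time_s: 33.08
eef_pos: [0.425, -0.3592, 0.0179]
eef_rot: [0.001, 0.706, 0.708, -0.0]
contact_force: [-0.9, 0.5, 6.6]
gripper_width: 0.0278
finger_force: 19.8
```

Call:
send_rows --targets '[{"slide": [0,0,-0.15],"angular": [0,0,0]},{"slide": [0,0,-0.4],"angular": [0,0,0]},{"slide": [0,0,-0.693],"angular": [0,0,0]},{"slide": [0,0,-0.693],"angular": [0,0,0]}]'

```text
time_s: 33.58
eef_pos: [0.4264, -0.3606, 0.1246]
eef_rot: [0.004, 0.706, 0.708, -0.0]
contact_force: [0.4, -0.8, 0.5]
gripper_width: 0.0277
finger_force: 20.0
```

Call:
send_rows --targets '[{"slide": [0.2,0,0],"angular": [0,0,-0.009]},{"slide": [0.5,-0.003,0],"angular": [0,0,-0.009]},{"slide": [0.846,-0.006,0],"angular": [0,0,-0.009]}]'

```text
time_s: 33.95
eef_pos: [0.4227, -0.2305, 0.1196]
eef_rot: [-0.0, 0.697, 0.717, 0.0]
contact_force: [1.2, 0.8, 0.2]
gripper_width: 0.0277
finger_force: 20.0
```

Call:
send_rows --targets '[{"slide": [0.3,0.006,0],"angular": [0,0,-0.009]},{"slide": [0.6,0.012,0],"angular": [0,0,-0.009]},{"slide": [0.846,0.018,0],"angular": [0,0,-0.009]}]'

```text
time_s: 34.33
eef_pos: [0.4211, -0.1027, 0.1198]
eef_rot: [-0.001, 0.686, 0.728, -0.0]
contact_force: [0.6, 0.8, -1.1]
gripper_width: 0.0276
finger_force: 20.0
```

Call:
send_rows --targets '[{"slide": [0.3,0.015,0],"angular": [0,0,-0.009]},{"slide": [0.6,0.03,0],"angular": [0,0,-0.009]},{"slide": [0.845,0.042,0],"angular": [0,0,-0.009]}]'

```text
time_s: 34.7
eef_pos: [0.42, 0.0239, 0.1198]
eef_rot: [-0.0, 0.675, 0.737, -0.0]
contact_force: [-0.0, -0.2, -0.2]
gripper_width: 0.0276
finger_force: 20.0
```

Call:
send_rows --targets '[{"slide": [0.3,0.02,0],"angular": [0,0,-0.009]},{"slide": [0.6,0.045,0],"angular": [0,0,-0.009]},{"slide": [0.844,0.065,0],"angular": [0,0,-0.009]}]'

```text
time_s: 35.08
eef_pos: [0.4188, 0.1507, 0.1198]
eef_rot: [-0.0, 0.665, 0.747, -0.0]
contact_force: [-0.0, -0.8, 0.2]
gripper_width: 0.0279
finger_force: 20.0
```

Call:
send_rows --targets '[{"slide": [0.3,0.03,0],"angular": [0,0,-0.009]},{"slide": [0.6,0.06,0],"angular": [0,0,-0.009]},{"slide": [0.841,0.089,0],"angular": [0,0,-0.009]},{"slide": [0.841,0.089,0.25],"angular": [0,0,-0.009]},{"slide": [0.841,0.089,0.5],"angular": [0,0,-0.009]},{"slide": [0.841,0.089,0.5],"angular": [0,0,-0.009]},{"slide": [0.841,0.089,0.5],"angular": [0,0,-0.009]}]'

```text
time_s: 35.95
eef_pos: [0.4186, 0.276, 0.0461]
eef_rot: [0.0, 0.655, 0.756, -0.0]
contact_force: [0.1, -0.2, -0.3]
gripper_width: 0.0274
finger_force: 20.0
```

```bash
python3 - <<'E'
from plan import *
plan([(419.8,277.5,20,98)])
E
python3 tips.py b3
```

```text
from [418.6 276.   46.1  98.2]
  -> [419.8 277.5  20.   98. ] slide [0.008, 0.01, 0.174] ang_z 0.001 rows 3
[np.float64(419.28166728972644), np.float64(276.30654469245786), np.float64(46.77627668284012), 98.20931884061852] 0.027855124652789533
tcp in crop [303.13761641 329.74259942]
```

View pics/b3.png

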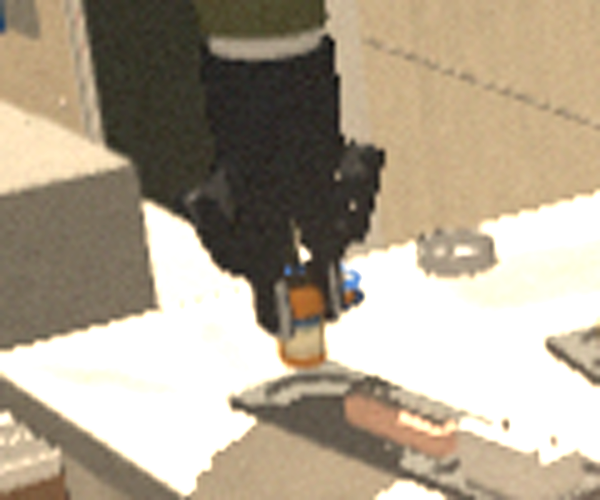

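The bottle is upright at (303,325) over the round pocket, and the bar lies in its pocket at (400,425). Lowering.

Call:
send_rows --targets '[{"slide": [0.006,0.007,0.07],"angular": [0,0,0]},{"slide": [0.006,0.007,0.14],"angular": [0,0,0]},{"slide": [0.006,0.007,0.18],"angular": [0,0,0]},{"slide": [0.006,0.007,0.18],"angular": [0,0,0]},{"slide": [0.006,0.007,0.18],"angular": [0,0,0]}]'

```text
time_s: 36.62
eef_pos: [0.419, 0.2773, 0.0192]
eef_rot: [-0.0, 0.654, 0.756, 0.0]
contact_force: [-3.1, -0.7, 8.9]
gripper_width: 0.028
finger_force: 21.5
```

Call:
send_rows --targets '[{"slide": [0,0,-0.005],"angular": [0,0,0]},{"slide": [0,0,-0.005],"angular": [0,0,0]},{"slide": [0,0,-0.005],"angular": [0,0,0]},{"slide": [0,0,-0.005],"angular": [0,0,0]},{"slide": [0,0,-0.2],"angular": [0,0,0]},{"slide": [0,0,-0.5],"angular": [0,0,0]},{"slide": [0,0,-0.9],"angular": [0,0,0]},{"slide": [0,0,-0.9],"angular": [0,0,0]}]' --fingers -0.5

```text
time_s: 37.62
eef_pos: [0.4225, 0.2786, 0.1584]
eef_rot: [0.002, 0.655, 0.756, 0.004]
contact_force: [0.6, 0.2, 0.4]
gripper_width: 0.0641
finger_force: 0.0
```

Call:
send_rows --targets '[{"slide": [-0.4,0,-0.2],"angular": [0,0,0]},{"slide": [-0.8,0,-0.2],"angular": [0,0,0]},{"slide": [-1,0,-0.2],"angular": [0,0,0]}]'

```text
time_s: 38.0
eef_pos: [0.4406, 0.1264, 0.1831]
eef_rot: [0.0, 0.655, 0.755, -0.0]
contact_force: [0.7, -0.3, -0.4]
gripper_width: 0.0641
finger_force: 0.0
```

Call:
send_rows --targets '[{"slide": [-0.4,0,0],"angular": [0,0,0]},{"slide": [-0.8,0,0],"angular": [0,0,0]},{"slide": [-1,0,0],"angular": [0,0,0]}]'

```text
time_s: 38.38
eef_pos: [0.4619, -0.0223, 0.1825]
eef_rot: [-0.0, 0.656, 0.755, -0.0]
contact_force: [0.9, 0.7, 0.6]
gripper_width: 0.0642
finger_force: 0.0
```

Call:
send_rows --targets '[{"slide": [-0.4,0,0],"angular": [0,0,0]},{"slide": [-0.8,0,0],"angular": [0,0,0]},{"slide": [-1,0,0],"angular": [0,0,0]},{"slide": [-1,0,0],"angular": [0,0,0]},{"slide": [-1,0,0],"angular": [0,0,0]},{"slide": [-1,0,0],"angular": [0,0,0]},{"slide": [-1,0,0],"angular": [0,0,0]},{"slide": [-1,0,0],"angular": [0,0,0]}]'

```text
time_s: 39.38
eef_pos: [0.4838, -0.1676, 0.1838]
eef_rot: [0.0, 0.654, 0.756, 0.0]
contact_force: [-0.2, 0.9, 0.1]
gripper_width: 0.064
finger_force: 0.0
```

Run:
```python
import fit,cv2,numpy as np
from fit import r
def up(p,b,n):
    f=p["frame"][b[0]:b[1],b[2]:b[3]]; return cv2.convertScaleAbs(cv2.cvtColor(cv2.resize(f,None,fx=4,fy=4,interpolation=cv2.INTER_CUBIC),cv2.COLOR_RGB2BGR),alpha=1.4)
p=r.read_camera("top"); s=r.read_camera("scene")
a=up(p,(160,270,110,230),0); b=up(s,(120,210,130,280),0)
c=np.zeros((360,600,3),np.uint8); 
a=cv2.resize(a,(393,360)); im=np.hstack([a,cv2.resize(b,(400,360*400//600+0))[:240] if 0 else cv2.copyMakeBorder(cv2.resize(b,(400,240)),0,120,0,0,cv2.BORDER_CONSTANT)])
cv2.imwrite("pics/c1.png",im)
L={"jig_block_1":None,"hot_bar":None,"flux_bottle":None,"conn_box":None,"fuse_jar":None}
for k in L:
    for m in r.masks_of(p,k)[:2]:
        ys,xs=np.nonzero(m["pixels"]); z=p["z_map"][ys,xs]; W=(np.c_[(xs-p["cx"])/p["fx"]*z,(ys-p["cy"])/p["fy"]*z,z]-p["t"])@p["R"]*1000
        print(k,round(m["conf"],2),np.median(W,0).round(),"z",np.percentile(W[:,2],[10,50,95]).round())
```

```text
jig_block_1 0.66 [594. 145.  28.] z [22. 28. 39.]
jig_block_1 0.44 [452. 106.  28.] z [23. 28. 33.]
hot_bar 0.64 [431. 191.  19.] z [ 6. 19. 26.]
fuse_jar 0.78 [ 552. -504.   51.] z [17. 51. 55.]
```

View pics/c1.png

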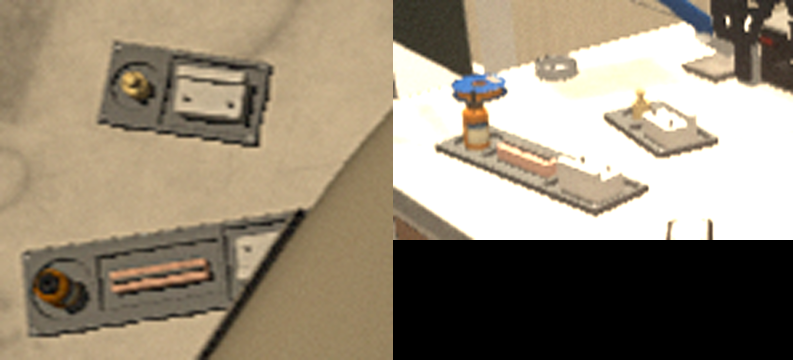

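Both cameras show all five parts upright in their pockets. In the top half of the picture, the weight is at (132,85), block 1 at (210,90), the bottle at (50,288), the bar at (160,275) and block 2 at (260,255). The gripper is clear, so I'm handing in.

```bash
python3 -c "
from station import r
print(r.read_state()['time_s'], r.finish_job())"
```

```text
the job is handed in; nothing more can be done
39.725 None
```

Both kits are made up and handed in at 39.7 s: the final camera views showed all five parts upright in their pockets, the red-lidded jar still in place, and the connector box (not re-checked at the end) never approached; no verdict came back.

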